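# Set up the sharpening base

### The arm

A 6-joint arm with a two-finger parallel gripper is mounted at the origin on a cart in front of the work surface, level with it; the furniture and walls round the work are solid. World frame = base frame: x ahead of the robot, y to its left, z up, the work surface at z = 0. Lengths are in m, angles in rad, forces in N, time in s.
With the tool pointing down it reaches from about 0.425 to 0.95 m from the base axis. Payload 3.5 kg.
Tool frame: the origin (TCP) lies midway between the tips of the shut fingers; the grasp point (between the pads) lies 19 mm behind it; z points along the fingers, y is the line along which they close (so a half turn about z gives the same grasp; the last joint's range is limited). The gripper opens to 85 mm and grips with 20 to 120 N. Pads are 22 mm wide; open, the fingers measure 114 mm over their backs; the gripper's body (76 mm by 85 mm) begins 54 mm behind the grasp point. The pads swing forward as they close: fully open they stand 13 mm farther back than shut.
Start: joints at [-1.459, 0.286, 1.577, -0, 1.279, -0.15], TCP at [0.175, -0.652, 0.231] pointing down, gripper open.
Joint ranges: [-2.77, 2.77], [-0.9, 2.22], [0.21, 2.48], [-1.53, 4.67], [0.24, 2.81], [-2.84, 2.84]. Speed limits (rad/s): [2.79, 2.79, 3.14, 3.14, 3.14, 3.14].

### API

Orientations are given as a unit quaternion [x, y, z, w].
In Python, from plant import ctrl gives the robot as it stands.
- The arm moves only by the tool arm_command, never from a script. Its argument "steps" is one flat list of numbers, 5 for each row, row after row: the opening in per cent of the stroke, from 0 (shut) to 100 (fully open), then the shift along the tool's x, y, z each as a share of 25 mm, from -1 to 1, then the turn about the tool's z as a share of 0.1 rad, from -1 to 1. In form: [grip, tx, ty, tz, spin, grip, tx, ty, tz, spin, ...]. A call has 1 to 8 rows; each row shifts and turns the commanded pose from where the row before left it, along the tool's axes as they then stand; what a row does not reach is not made up. A row lasts 1/12 s, in which the tool goes at most 41.7 mm and 7.16 degrees, less where a joint would pass 70% of its speed; a pose out of reach is approached as far as the arm can. A call with a number of a shift or a turn outside -1 to 1 is refused whole. A call with a gripper value outside its range is refused whole. The fingers move at their own pace and stop on an object; "squeeze" is the grip in N (left out, the last holds). Time passes only in rows, so rows that do not move let the fingers close. It gives the time, the measured TCP pose, the force, the opening and the grip force at its end, in the units of the state.
- ctrl.get_state(): the state, without advancing time (a new reading comes with each control period).
- ctrl.read_camera(name): name is "side" or "top" or "wrist"; returns the picture (384x512x3 uint8, red, green, blue); there is no depth.
- ctrl.camera_model(name): a dict with "intrinsics" (3x3 intrinsics, pixels), "rvec" (rotation vector, rad) and "tvec" (3), from world to camera coordinates, as OpenCV has them. Camera axes: x right, y down, z forward; pixel columns grow to the right and rows downward; lengths in m; the calibration is good to about 2 mm. A picture is of the moment at which its call begins: read the wrist's pose just before it. camera_model takes no time and is no camera call; for the wrist camera it gives the pose at the moment of the call.
- ctrl.sign_off(): hands the job in; it is judged then, once.
The state is a dict: "time": time; "qpos": joint angles; "dq": joint speeds; "joint_efforts": joint torques, N m; "eef_pos": TCP position; "tcp_rot": TCP orientation; "contact_force": force on the tool from outside, world axes, zero at the start; "wrist_torque": the same for the moment, N m; "opening": opening from 0.0 (shut) to 1.0 (fully open); "finger_force": force on a finger pad.
Only numpy, scipy, OpenCV 4.12 (cv2) and the standard library are available. Lean on these libraries where they do the work, as an engineer would, in place of code of your own. Each camera call takes 0.05 s, during which the arm holds its last target. There are 200 camera calls.

### The job

Get the whetstone ready for sharpening: set the spice jar that stands in front of it aside, upright on the worktop, then lay the stone flat on the wooden sharpening base, about two centimetres clear of both metal stops and parallel to them, and let go of it. Then push the stone home until it lies tight and square against both the long rail and the end stop, and put the jar back upright on its cork disc. Drop nothing and leave the salt shaker, timer and measuring cup where they are.

Things in the scene. Friction and masses are not known exactly. Their poses are not given: they have to be found in the camera images.
- stone_center (a point): Centre of the loose whetstone, a block 50 mm wide (its x), 130 mm long (its y), 30 mm thick (z up): dark grey below, brick red above; about 0.4 kg. At the start it lies flat on the dark mat, its front long side about 10 mm behind the spice jar. It slides on the base when pushed with a few newtons.
- base_home (a point): Where the stone's centre lies when fully home on the sharpening base, 15 mm above the plate's top. x axis: square to the long rail and towards it (away from the robot, base yaw up to 0.25 rad); y: along the rail towards the end stop; z up. Face of the rail at +25 mm in x, face of the end stop at +65 mm in y.
- base: Fixed sharpening base: light wooden plate 124 (x) by 206 (y) mm, top 14 mm above the worktop; origin under its centre, axes as base_home, which lies at +20 mm in x and in y. Two dark metal stops stand 8 mm above the plate: a long rail (198 mm) on the far side and an end stop (80 mm) at the left (+y) end; the near side and right end are open.
- jar_center (a point): Centre of the loose spice jar with a dark brown cap, a round jar 41 mm in diameter, 105 mm tall, half-way up (52.5 mm above its foot); 0.11 kg. It stands on the cork disc at the start.
- mat_disc (a point): Centre of the flat cork-coloured disc, 62 mm in diameter, on top of the dark mat, 4 mm above the worktop: the jar's place. x axis: from the jar towards the stone; y: along the stone; z up.
- mat: Fixed dark mat, 150 (x) by 170 (y) by 4 mm; origin under its centre, 32 mm from the disc along +x. It lies on one side of the robot (left or right), the base on the other. On the mat's outer side (away from the base) the worktop is free out to 180 mm from the disc's centre, measured along y.
- shaker: Bystander: salt shaker, 44 mm across, 90 mm tall, at the back between mat and base; origin under its centre.
- timer: Bystander: red and white kitchen timer, 70 mm across, 53 mm tall, at the front between mat and base; origin under its centre.
- cup: Bystander: metal measuring cup with a handle, 70 by 139 mm, 37 mm tall, far right; origin under its centre.
Not all that is in view belongs to the job. Leave any pink look-alike of the part that bears jar_center alone.

How it is judged:
On the way, in this order (a step that is already met when the one before it is completed fails the run):
1. the jar is set down upright, let go, at least 70 mm from the centre of its disc, the stone still on the mat (horizontal distance between jar_center and mat_disc above 0.07 m and angle between jar_center's own z axis and vertical below 0.1 rad and height (world z) of jar_center below 0.06 m and contact force between the fingers and jar below 0.1 N and linear speed of jar below 0.02 m/s and angular speed of jar below 0.2 rad/s and distance of stone_center from where it was at the start of the episode below 0.03 m), for 0.2 s.
2. the stone lies flat on the base, let go, more than 4 mm clear of both stops (z of stone_center in the frame of base_home between -0.003 and 0.003 m and angle between the z axis of stone and the z axis of base_home, either way round below 0.05 rad and x of stone_center in the frame of base_home below -0.004 m and y of stone_center in the frame of base_home below -0.004 m and contact force between the fingers and stone below 0.1 N and linear speed of stone below 0.02 m/s and angular speed of stone below 0.2 rad/s), for 0.2 s.
3. the stone lies home against both stops, not touched (z of stone_center in the frame of base_home between -0.003 and 0.003 m and angle between the z axis of stone and the z axis of base_home, either way round below 0.05 rad and x of stone_center in the frame of base_home between -0.0025 and 0.0025 m and y of stone_center in the frame of base_home between -0.0025 and 0.0025 m and angle between the x axis of stone and the x axis of base_home, either way round below 0.02 rad and contact force between the fingers and stone below 0.1 N and linear speed of stone below 0.02 m/s and angular speed of stone below 0.2 rad/s), for 0.2 s.
At the end, for the whole second after the job is handed in: The stone lies flat on the base within 2.5 mm of both the rail and the end stop and within 0.02 rad of square; the jar stands upright (within 0.1 rad) on the cork disc, its axis within 12.5 mm of the disc's centre; both are released and at rest (all of step 3 and horizontal distance between jar_center and mat_disc below 0.0125 m and angle between jar_center's own z axis and vertical below 0.1 rad and height (world z) of jar_center between 0.053 and 0.06 m and linear speed of jar below 0.02 m/s and angular speed of jar below 0.2 rad/s and contact force between the fingers and jar below 0.1 N); the robot touches nothing.
It fails at once if a bystander is moved by more than 20 mm (distance of any of shaker, timer, cup from where it was at the start of the episode above 0.02 m).
It fails at once if the jar is tipped by more than 0.6 rad (angle between jar_center's own z axis and vertical above 0.6 rad).
It fails at once if the stone or the jar is dropped (moves free of the fingers faster than 0.45 m/s) ((contact force between the fingers and stone below 0.1 N and linear speed of stone above 0.45 m/s) or (contact force between the fingers and jar below 0.1 N and linear speed of jar above 0.45 m/s)).
It also fails if it takes over 72 s, if anything falls off the work surface, if the arm or the gripper's body presses on something with over 40 N, if the wrist force passes 120 N, or if a joint passes its speed limit or range.

## Working session

There is one attempt and no reset: what is moved stays moved. The work goes in short steps, Python scripts to look and compute and a tool call to move; the robot and the scene stay as the last step left them, time stands still between calls to the robot, and variables do not carry over. Pictures are saved under pics/ and viewed, at most 10 in all, crops included, and the job is handed in when it is done.

Besides the shell and the picture viewer there is one more tool, called after ">>>" in YAML: its name, and indented under it one key for each argument. arm_command: Moves the arm, as the interface text tells. Its arguments: {"type":"object","properties":{"steps":{"type":"array","items":{"type":"number"}},"squeeze":{"type":"number"}},"required":["steps"]}

```bash
mkdir -p pics; cat > h.py <<'E'
import numpy as np, cv2
from plant import ctrl
def cam(n):
    m=ctrl.camera_model(n); K=np.array(m["intrinsics"]);R=cv2.Rodrigues(np.array(m["rvec"],float))[0];t=np.array(m["tvec"],float).ravel()
    return K,R,t
def ray(c,px,z):
    K,R,t=c; px=np.atleast_2d(np.array(px,float))
    d=(np.linalg.inv(K)@np.c_[px,np.ones(len(px))].T).T@R; o=-R.T@t
    return o+d*((z-o[2])/d[:,2])[:,None]
def proj(c,P):
    K,R,t=c; q=(np.atleast_2d(P)@R.T+t)@K.T; return q[:,:2]/q[:,2:]
def shot(n,f):
    c=cam(n); im=ctrl.read_camera(n); cv2.imwrite(f"pics/{f}.png",im[:,:,::-1]); return c,im
E
python3 - <<'E'
from h import *
a=shot("top","top0");b=shot("side","side0")
cv2.imwrite("pics/both0.png",cv2.resize(np.vstack([a[1],b[1]])[:,:,::-1],None,fx=.78,fy=.78))
for c in (a[0],b[0]): print(-c[1].T@c[2], c[0].round(0).tolist())
s=ctrl.get_state();print(s["time"],s["eef_pos"],s["tcp_rot"],s["opening"])
E
```

```text
[ 0.4112932  -0.10123478  1.55893829] [[443.0, 0.0, 259.0], [0.0, 443.0, 183.0], [0.0, 0.0, 1.0]]
[ 0.03266749 -1.22709237  1.16462413] [[495.0, 0.0, 255.0], [0.0, 495.0, 188.0], [0.0, 0.0, 1.0]]
0.1 [ 0.17464992 -0.65139323  0.23006858] [ 9.91445131e-01  1.30519605e-01  1.67723947e-05 -1.08831046e-03] 1.000828064733684
```

View pics/top0.png

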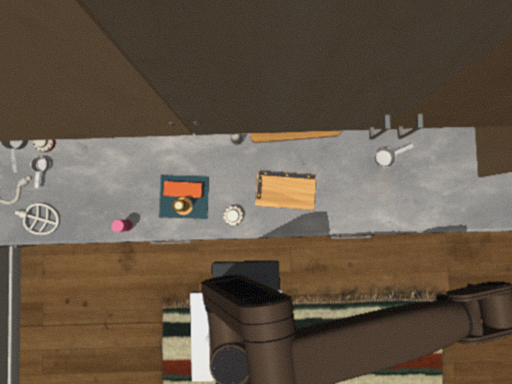

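View pics/side0.png

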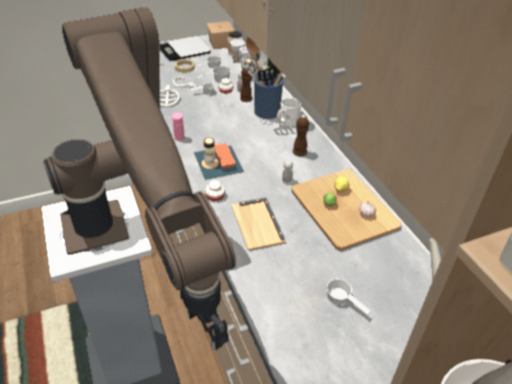

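The top view shows the mat at about (184,197) with the red stone at (182,188) and the jar at (182,205). The base is at (286,190) with its rail along the top edge and its end stop at the left. The timer is at (233,215), the shaker at (237,138) and the cup at (385,157).

Candidates for the jar:
- Dark-capped jar on the cork disc: top (182,205), side (209,153). This is the one I choose.
- Pink look-alike: top (121,226), side (178,125). I leave it alone.
- Salt shaker: side (287,171).
- Pepper mill: side (301,135).

I'll check this in a close crop and measure.

```bash
python3 - <<'E'
from h import *
a=cv2.imread("pics/top0.png");b=cv2.imread("pics/side0.png")
A=cv2.resize(a[160:245,105:330],None,fx=3.5,fy=3.5,interpolation=cv2.INTER_CUBIC);B=cv2.resize(b[120:260,165:325],None,fx=2,fy=2,interpolation=cv2.INTER_CUBIC)
o=np.zeros((A.shape[0]+B.shape[0],A.shape[1],3),np.uint8);o[:A.shape[0]]=A;o[A.shape[0]:,:B.shape[1]]=B
cv2.imwrite("pics/crop0.png",o)
c=cam("top")
h=cv2.cvtColor(a,cv2.COLOR_BGR2HSV);H,S,V=cv2.split(h)
def quad(name,m,z,box):
    x0,y0,x1,y1=box;mm=np.zeros_like(m);mm[y0:y1,x0:x1]=m[y0:y1,x0:x1]
    n,l,st,_=cv2.connectedComponentsWithStats(mm);k=1+st[1:,4].argmax();ct=cv2.findContours((l==k).astype(np.uint8),0,1)[0][0][:,0]
    P=ray(c,ct,z)[:,:2].astype(np.float32);r=cv2.minAreaRect(P);print(name,st[k],np.round(r[0],4),np.round(r[1],4),r[2])
quad("stone",((H<12)&(S>170)&(V>120)).astype(np.uint8)*255,.034,(155,170,215,205))
quad("plate",((H>8)&(H<25)&(S>80)&(V>130)).astype(np.uint8)*255,.014,(250,165,325,215))
quad("mat",((H>80)&(H<110)&(S>100)&(V<120)).astype(np.uint8)*255,.004,(150,165,220,225))
print(h[190,180],h[190,286],h[215,170],ray(c,[[182,205],[121,226]],.105),ray(c,[[233,215]],.053),ray(c,[[237,138]],.09))
E
```

```text
stone [164 182  38  16 522] [0.5082 0.1709] [0.1299 0.0491] 84.63166046142578
plate [ 255  171   61   39 1804] [ 0.4939 -0.1838] [0.2062 0.1213] 84.16674041748047
mat [176 177  27   5  43] [0.5444 0.1528] [0.092  0.0112] 85.02554321289062
[  9 184 227] [ 17 134 229] [96 90 93] [[0.45125494 0.16115106 0.105     ]
 [0.38876428 0.3622274  0.105     ]] [[ 0.41349551 -0.00184833  0.053     ]] [[ 0.66999285 -0.0244866   0.09      ]]
```

View pics/crop0.png

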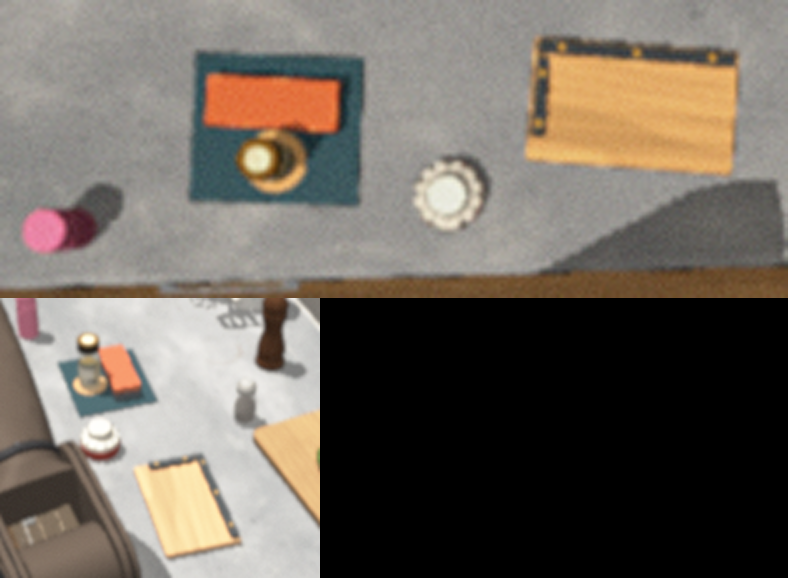

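The crop confirms the choice: the dark-capped jar stands on cork in front of the red stone, and the pink look-alike is separate. The stone measures 130x49 mm and the plate 206x121 mm, which match the given sizes. Next I'll measure the mat, disc and jar.

```bash
python3 - <<'E'
from h import *
a=cv2.imread("pics/top0.png");b=cv2.imread("pics/side0.png")
ct_=cam("top");cs=cam("side")
def comp(im,f,box):
    H,S,V=cv2.split(cv2.cvtColor(im,cv2.COLOR_BGR2HSV));m=f(H.astype(int),S.astype(int),V.astype(int)).astype(np.uint8)
    x0,y0,x1,y1=box;mm=np.zeros_like(m);mm[y0:y1,x0:x1]=m[y0:y1,x0:x1]
    n,l,st,ce=cv2.connectedComponentsWithStats(mm);k=1+st[1:,4].argmax()
    return cv2.findContours((l==k).astype(np.uint8),0,1)[0][0][:,0],st[k],ce[k]
for nm,im,c,bx in(("top",a,ct_,(150,165,220,225)),("side",b,cs,(190,140,250,185))):
    ct,st,_=comp(im,lambda H,S,V:(H>80)&(H<110)&(S>55)&(V<125),bx)
    r=cv2.minAreaRect(ray(c,ct,.004)[:,:2].astype(np.float32));print(nm,"mat",st,np.round(r[0],4),np.round(r[1],4),r[2])
    bp=cv2.boxPoints(r)
# disc: cork pixels, fit circle (least squares) on the outline after projecting
    ct,st,ce=comp(im,lambda H,S,V:(H>10)&(H<25)&(S>80)&(V>110),(165,193,205,222) if nm=="top" else (198,150,222,172))
    P=ray(c,ct,.004)[:,:2].astype(np.float32);print(nm,"cork",st,ce,cv2.minEnclosingCircle(P),P.min(0),P.max(0))
# cap tri
K=[]
for nm,im,bx in(("top",a,(170,195,195,212)),("side",b,(200,132,220,152))):
    ct,st,ce=comp(im,lambda H,S,V:(V<105)&~((H>80)&(H<110)&(S>55)),bx);print(nm,"cap",st,ce)
o=np.vstack([cv2.resize(a[190:222,160:208],None,fx=10,fy=10,interpolation=0),cv2.resize(b[132:174,190:238],None,fx=6,fy=6,interpolation=0).repeat(1,0)[:, :].copy() if 0 else cv2.resize(b[134:166,190:238],None,fx=8,fy=8,interpolation=0).astype(np.uint8)[:, :480] if 0 else cv2.resize(b[136:164,190:238],(480,280),interpolation=0)])
cv2.imwrite("pics/jar0.png",o)
E
```

```text
top mat [160 175  48  43 937] [0.4848 0.1731] [0.1651 0.1461] 86.66360473632812
top cork [173 197  20  18 178] [182.68539326 205.84269663] ((0.45223042368888855, 0.1776735484600067), 0.034707605838775635) [0.4221075  0.14447886] [0.4824287  0.21110353]
side mat [201 151  41  27 247] [0.4818 0.1592] [0.1256 0.1395] 86.60832977294922
side cork [202 160  17   8  73] [210.09589041 163.84931507] ((0.45384517312049866, 0.1797092705965042), 0.03261126950383186) [0.42233375 0.15173805] [0.48611927 0.20372367]
top cap [182 200   8  11  48] [185.33333333 205.39583333]
side cap [204 144  10   4  30] [208.5        145.46666667]
```

View pics/jar0.png

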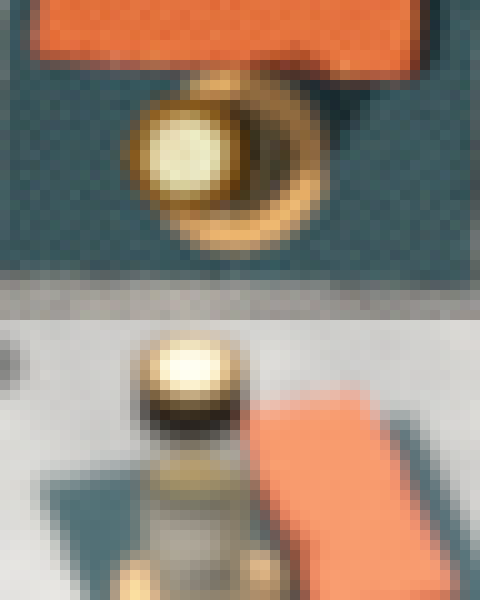

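The crop shows the cap top centred at top-view pixel (178.3,204.7) and side-view pixel (208.3,140.5). The disc centre is near top-view (183.5,205.6).

```bash
python3 - <<'E'
from h import *
t=cam("top");s=cam("side")
print("jar top",ray(t,[178.25,204.7],.109),"side",ray(s,[208.3,140.5],.109)); print("disc",ray(t,[183.5,205.6],.004))
y=-.094;R=np.array([[np.cos(y),-np.sin(y)],[np.sin(y),np.cos(y)]])
print("disc from stone/mat", np.array([.4848,.1731])-R@[.032,0], np.array([.5082,.1709])-R@[.0555,0])
q=ctrl.get_state()["qpos"];print(q)
yb=-.102;Rb=np.array([[np.cos(yb),-np.sin(yb)],[np.sin(yb),np.cos(yb)]]);print("home",np.array([.4939,-.1838])+Rb@[.02,.02])
E
```

```text
jar top [[0.45250414 0.17269136 0.109     ]] side [[0.44972159 0.17609139 0.109     ]]
disc [[0.45176619 0.17414996 0.004     ]]
disc from stone/mat [0.45294127 0.17610357] [0.45294502 0.17610932]
[-1.45901519e+00  2.87108618e-01  1.57802304e+00 -8.41494068e-06
  1.27863786e+00 -1.50002683e-01]
home [ 0.51583251 -0.16594041]
```

>>> arm_command:
  steps: [60,1,-0.82,0,0,60,1,-0.82,0,0,60,1,-0.82,0,0,60,1,-0.82,0,0,60,1,-0.82,0,0,60,1,-0.82,0,0,60,1,-0.82,0,0,60,1,-0.82,0,0]
  squeeze: 30

```text
time: 0.77
eef_pos: [0.326, -0.4401, 0.2308]
tcp_rot: [0.991, 0.13, -0.0, -0.0]
contact_force: [1.2, -0.6, 0.3]
opening: 0.599
finger_force: 0.0
```

>>> arm_command:
  steps: [60,1,-0.82,0,0,60,1,-0.82,0,0,60,1,-0.82,0,0,60,1,-0.82,0,0,60,1,-0.82,0,0,60,1,-0.82,0,0,60,1,-0.82,0,0,60,1,-0.82,0,0]

```text
time: 1.43
eef_pos: [0.4766, -0.23, 0.2309]
tcp_rot: [0.991, 0.131, -0.0, -0.0]
contact_force: [0.2, 0.4, 0.7]
opening: 0.598
finger_force: 0.0
```

>>> arm_command:
  steps: [60,0,0,0,-1,60,0,0,0,-1,60,0,0,0,-1,60,0,0,0,-1,60,0,0,0,-1,60,0,0,0,-1,60,0,0,0,-1,60,0,0,0,-1]

```text
time: 2.1
eef_pos: [0.4759, -0.2314, 0.2307]
tcp_rot: [0.861, 0.508, -0.0, -0.001]
contact_force: [0.3, 0.2, -1.0]
opening: 0.601
finger_force: 0.0
```

>>> arm_command:
  steps: [60,0,0,0,-1,60,0,0,0,-1,60,0,0,0,-1,60,0,0,0,-1,60,0,0,0,0]

```text
time: 2.52
eef_pos: [0.4759, -0.2314, 0.2308]
tcp_rot: [0.744, 0.668, -0.0, -0.001]
contact_force: [0.3, 0.3, 0.8]
opening: 0.599
finger_force: 0.0
```

```bash
cat >> h.py <<'E'
def tool():
    s=ctrl.get_state();q=s["tcp_rot"];return np.array(s["eef_pos"]),2*np.arctan2(q[1],q[0])
def go(x,y,z):
    p,th=tool();d=np.array([x,y,z])-p;c,s=np.cos(th),np.sin(th)
    print("th %.4f"%th,"units xyz",np.round(np.array([c*d[0]+s*d[1],s*d[0]-c*d[1],-d[2]])/.025,2))
E
python3 - <<'E'
from h import *
c,im=shot("wrist","w1"); print(-c[1].T@c[2]); print(proj(c,[[.4939,-.1838,.014],[.4759,-.2314,.1]]))
go(.451,.174,.23)
E
```

```text
[ 0.48405147 -0.15926545  0.37370995]
[[263.24774494 118.97547899]
 [251.48127998 182.65796368]]
th 1.4598 units xyz [16.01 -2.79  0.03]
```

View pics/w1.png

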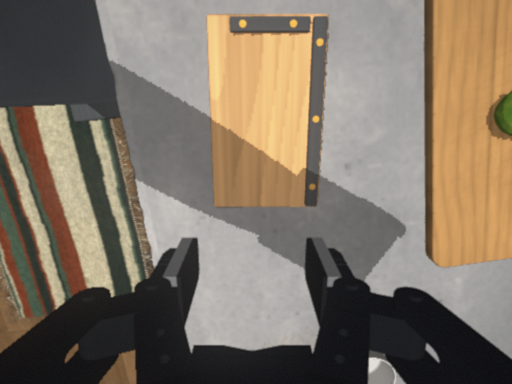

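The wrist view shows the base from above. The rail is at column about 310, with its inner edge from (313,35) to (305,205). The end stop is at row about 24, with its inner edge near row 32. I'll fit lines to both inner faces.

```bash
cat >> h.py <<'E'
def line(P):
    vx,vy,x,y=cv2.fitLine(P.astype(np.float32),cv2.DIST_HUBER,0,.01,.01).ravel();return np.array([x,y]),np.array([vx,vy])
E
python3 - <<'E'
from h import *
p,th=tool();c=cam("wrist");im=cv2.imread("pics/w1.png")
g=cv2.GaussianBlur(im,(3,3),0).astype(float); sat=(g[:,:,2]-g[:,:,0]) # wood: R>>B ; metal ~0
def cross(v,i0): # subpixel crossing at half
    m=.5*(np.median(v[:5])+np.median(v[-5:])); k=np.where((v[:-1]>m)&(v[1:]<=m))[0]
    return i0+k[-1]+(v[k[-1]]-m)/(v[k[-1]]-v[k[-1]+1])
A=np.array([[cross(sat[r,295:316 if r<150 else 312],295),r] for r in range(50,198,3)])
B=np.array([[q,45-cross(sat[45:22:-1,q],0)] for q in range(235,305,3)])
PA=ray(c,A,.014)[:,:2];PB=ray(c,B,.014)[:,:2]
(a,da),(b,db)=line(PA),line(PB)
da*=np.sign(da[1]);db*=np.sign(db[0])
print("rail yaw",np.arctan2(-da[0],da[1]),"end yaw",np.arctan2(db[1],db[0]),A[[0,-1]],B[[0,-1]])
y=np.arctan2(-da[0],da[1]);X=np.array([np.cos(y),np.sin(y)]);Y=np.array([-X[1],X[0]])
home=X*(a@X-.025)+Y*(b@Y-.065);print("home",home,"rms",np.std((PA-a)@X),np.std((PB-b)@Y))
# plate outer edges
cr=ray(c,[[208,14],[214.5,207],[317,207]],.014)[:,:2]-home; print(np.c_[cr@X,cr@Y])
E
```

```text
Traceback (most recent call last):
IndexError: index -1 is out of bounds for axis 0 with size 0
```

>>> arm_command:
  steps: [60,1,-0.18,0,0,60,1,-0.18,0,0,60,1,-0.18,0,0,60,1,-0.18,0,0,60,1,-0.18,0,0,60,1,-0.18,0,0,60,1,-0.18,0,0,60,1,-0.18,0,0]

```text
time: 3.23
eef_pos: [0.4618, -0.0277, 0.2312]
tcp_rot: [0.746, 0.666, -0.0, -0.0]
contact_force: [0.4, 0.4, -0.5]
opening: 0.601
finger_force: 0.0
```

>>> arm_command:
  steps: [60,1,-0.18,0,0,60,1,-0.18,0,0,60,1,-0.18,0,0,60,1,-0.18,0,0,60,0,0,0,0]

```text
time: 3.65
eef_pos: [0.4544, 0.0756, 0.2311]
tcp_rot: [0.744, 0.668, 0.0, -0.001]
contact_force: [0.7, -0.7, 0.8]
opening: 0.598
finger_force: 0.0
```

```bash
python3 - <<'E'
from h import *
c,im=shot("wrist","w2"); print(tool(),-c[1].T@c[2]); print(proj(c,[[.451,.174,.109],[.5082,.1709,.034]]))
E
```

```text
(array([0.45468596, 0.07401169, 0.23113815]), np.float64(1.4633385611466365)) [0.46248091 0.14761872 0.37415959]
[[233.28750513  63.2166759 ]
 [295.16463858  67.52087946]]
```

View pics/w2.png

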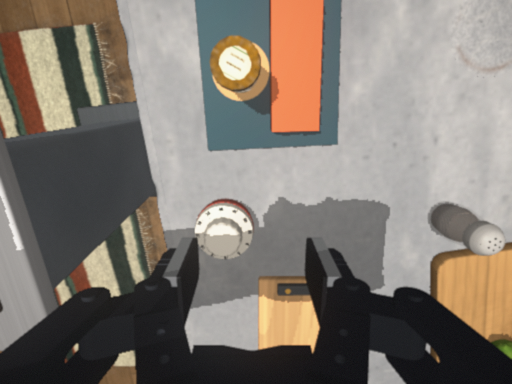

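The cap is at (235.5,63), against a predicted (233.3,63.2), so the jar is at about (0.452, 0.174). The stone, mat and disc are visible, and the timer at (224,230) is well clear. I'll move over the jar and descend.

>>> arm_command:
  steps: [90,1,-0.13,0,0,90,1,-0.13,0,0,90,1,-0.14,0,0,90,0.96,-0.13,0,0,90,0,0,0,0]

```text
time: 4.12
eef_pos: [0.4527, 0.1741, 0.2313]
tcp_rot: [0.744, 0.668, 0.0, -0.0]
contact_force: [-0.6, -0.2, -0.7]
opening: 0.895
finger_force: 0.0
```

```bash
python3 - <<'E'
from h import *
go(.452,.174,.055)
im=cv2.imread("pics/w1.png");print(im[60,290:330:3].tolist(),im[180,290:325:3].tolist(),im[20:45:3,270].tolist())
E
```

```text
th 1.4625 units xyz [-0.01 -0.03  7.05]
[[127, 190, 237], [132, 197, 242], [135, 202, 244], [132, 195, 240], [130, 192, 238], [131, 195, 240], [133, 198, 242], [74, 99, 127], [95, 96, 99], [94, 96, 99], [93, 95, 98], [93, 93, 95], [114, 128, 142], [170, 174, 177]] [[81, 119, 155], [88, 130, 169], [85, 125, 165], [87, 128, 167], [86, 126, 164], [63, 87, 109], [61, 63, 67], [65, 67, 70], [61, 64, 66], [61, 68, 75], [102, 105, 110], [108, 111, 113]] [[94, 94, 97], [94, 95, 97], [94, 96, 97], [94, 95, 98], [63, 86, 111], [132, 195, 240], [135, 202, 243], [137, 202, 244], [136, 203, 244]]
```

>>> arm_command:
  steps: [90,0,0,1,0,90,0,0,1,0,90,0,0,1,0,90,0,0,1,0,90,0,0,1,0,90,0,0,1,0,90,0,0,1,0,90,0,0,0,0]

```text
time: 4.78
eef_pos: [0.4489, 0.1702, 0.0513]
tcp_rot: [0.745, 0.667, -0.005, -0.003]
contact_force: [0.1, -0.5, -2.5]
opening: 0.894
finger_force: 0.0
```

>>> arm_command:
  steps: [30,0,0,0,0,30,0,0,0,0,30,0,0,0,0,30,0,0,0,0,30,0,0,0,0,30,0,0,0,0]
  squeeze: 25

```text
time: 5.28
eef_pos: [0.4542, 0.1725, 0.0582]
tcp_rot: [0.745, 0.668, 0.001, 0.001]
contact_force: [-0.8, -0.0, 4.0]
opening: 0.476
finger_force: 24.2
```

```bash
cat > base.py <<'E'
from h import *
# wrist camera pose at pics/w1: recompute from base pose relation to TCP
def cross(v,i0):
    m=.5*(np.median(v[:5])+np.median(v[-5:])); k=np.where((v[:-1]>m)&(v[1:]<=m))[0]
    return i0+k[0]+(v[k[0]]-m)/(v[k[0]]-v[k[0]+1]) if len(k) else np.nan
E
python3 - <<'E'
from base import *
# camera-in-TCP transform from the current state, then pose at w1 (TCP .4759,-.2314,.2308, th 1.4598)
K,R,t=cam("wrist")
from scipy.spatial.transform import Rotation as Ro
s=ctrl.get_state();Rt=Ro.from_quat(s["tcp_rot"]).as_matrix();p=np.array(s["eef_pos"])
Rc=R@Rt;o=Rt.T@(-R.T@t-p);print("cam in tool",o)
Rt1=Ro.from_quat([np.cos(1.463/2),np.sin(1.463/2),0,0]).as_matrix()
C=np.array([.48405147,-.15926545,.37370995]);print(np.array([.4759,-.2314,.2308])+Rt1@o-C)
R1=Rc@Rt1.T;c=(K,R1,-R1@C);print(proj(c,[.4939,-.1838,.014]),"expect 263.25 118.98")
im=cv2.imread("pics/w1.png").astype(float);sat=(im[:,:,2]-im[:,:,0])/(im[:,:,2])
A=np.array([[cross(sat[r,296:316],296),r] for r in range(50,198,3)]);A=A[~np.isnan(A[:,0])]
B=np.array([[q,45-cross(sat[45:22:-1,q],0)] for q in range(235,305,3)]);B=B[~np.isnan(B[:,1])]
PA=ray(c,A,.014)[:,:2];PB=ray(c,B,.014)[:,:2]
(a,da),(b,db)=line(PA),line(PB);da*=np.sign(da[1]);db*=np.sign(db[0])
y=np.arctan2(-da[0],da[1]);print("rail yaw",y,"end yaw",np.arctan2(db[1],db[0]),len(A),len(B),A[[0,-1]],B[[0,-1]])
X=np.array([np.cos(y),np.sin(y)]);Y=np.array([-X[1],X[0]])
home=X*(a@X-.025)+Y*(b@Y-.065);print("home",home,"rms",np.std((PA-a)@X),np.std((PB-b)@Y))
cr=ray(c,[[208,14],[214.5,207],[317,207]],.014)[:,:2]-home; print(np.c_[cr@X,cr@Y])
E
```

```text
cam in tool [ 0.07267877  0.00025643 -0.14293456]
[-7.71835307e-05  9.47763732e-05  2.46145382e-05]
[[262.93885213 118.79924002]] expect 263.25 118.98
rail yaw -0.10430605 end yaw -0.10367495 49 20 [[311.7913193   50.        ]
 [305.08159558 197.        ]] [[235.          31.43254908]
 [304.          31.17614481]]
home [ 0.5212309  -0.16468959] rms 0.002365446856073793 0.00011486231280343924
[[-0.08091333  0.08102367]
 [-0.08197399 -0.12373059]
 [ 0.03950426 -0.12421785]]
```

>>> arm_command:
  steps: [30,0,0,-0.4,0,30,0,0,-0.5,0,30,0,0,0,0,30,0.4,0,0,0,30,0.6,0,0,0,30,0.6,0,0,0,30,0.6,0,0,0,30,0.6,0,0,0]

```text
time: 5.95
eef_pos: [0.4596, 0.243, 0.0778]
tcp_rot: [0.745, 0.668, -0.001, -0.0]
contact_force: [-0.4, 0.0, -1.1]
opening: 0.471
finger_force: 25.1
```

>>> arm_command:
  steps: [30,0.6,0,0,0,30,0.6,0,0,0,30,0.6,0,0,0,30,0.4,0,0,0,30,0,0,0,0,30,0,0,0.4,0,30,0,0,0.4,0,30,0,0,0,0]

```text
time: 6.62
eef_pos: [0.4641, 0.2951, 0.0555]
tcp_rot: [0.745, 0.667, -0.003, -0.001]
contact_force: [-0.9, 0.7, -1.7]
opening: 0.47
finger_force: 25.2
```

>>> arm_command:
  steps: [30,0,0,0,0,30,0,0,0.1,0,30,0,0,0.06,0,30,0,0,0,0,30,0,0,0,0]

```text
time: 7.03
eef_pos: [0.4665, 0.2965, 0.055]
tcp_rot: [0.745, 0.667, 0.0, 0.0]
contact_force: [0.0, -0.6, -2.4]
opening: 0.472
finger_force: 25.2
```

>>> arm_command:
  steps: [30,0,0,0.05,0,30,0,0,0.04,0,30,0,0,0,0,30,0,0,0,0]

```text
time: 7.37
eef_pos: [0.4667, 0.297, 0.054]
tcp_rot: [0.745, 0.668, 0.0, -0.0]
contact_force: [-3.1, -0.2, 5.6]
opening: 0.475
finger_force: 24.4
```

>>> arm_command:
  steps: [30,0,0,0.03,0,30,0,0,0,0,30,0,0,0,0]

```text
time: 7.62
eef_pos: [0.4667, 0.2971, 0.054]
tcp_rot: [0.744, 0.668, 0.0, -0.0]
contact_force: [-4.2, -0.5, 8.2]
opening: 0.472
finger_force: 24.7
```

>>> arm_command:
  steps: [52,0,0,0,0,60,0,0,0,0,90,0,0,0,0,90,0,0,0,0,90,0,0,0,0]

```text
time: 8.03
eef_pos: [0.4663, 0.2965, 0.0516]
tcp_rot: [0.745, 0.668, -0.0, -0.0]
contact_force: [-0.3, 0.0, -0.7]
opening: 0.903
finger_force: 0.0
```

>>> arm_command:
  steps: [90,0,0,-0.5,0,90,0,0,-1,0,90,0,0,-1,0,90,0,0,-1,0,90,0,0,-1,0,90,-1,0,-1,0,90,-1,0,-1,0,90,-1,0,0,0]

```text
time: 8.7
eef_pos: [0.461, 0.2223, 0.2217]
tcp_rot: [0.744, 0.668, 0.005, 0.003]
contact_force: [1.3, -0.0, 1.0]
opening: 0.897
finger_force: 0.0
```

>>> arm_command:
  steps: [90,-1,0,0,0,90,-1,0,0,0,90,-1,0,0,0,90,-1,0,0,0,90,-1,0,0,0,90,-1,0,0,0,90,0,0,0,0,90,0,0,0,0]

```text
time: 9.37
eef_pos: [0.442, 0.0721, 0.2152]
tcp_rot: [0.745, 0.667, 0.001, 0.0]
contact_force: [-0.2, 0.0, 0.3]
opening: 0.902
finger_force: 0.0
```

```bash
python3 - <<'E'
from h import *
c,im=shot("wrist","w3");t,i2=shot("top","t3")
np.save("c3.npy",np.r_[c[0].ravel(),c[1].ravel(),c[2]])
print(tool(),proj(c,[[.5082,.1709,.034],[.452,.175,.004],[.465,.297,.105]]))
E
```

```text
(array([0.44201492, 0.07326856, 0.21491467]), np.float64(1.4616857867935724)) [[ 309.47470814   60.01275409]
 [ 249.616029     65.5097514 ]
 [ 247.3263244  -161.98130086]]
```

View pics/w3.png

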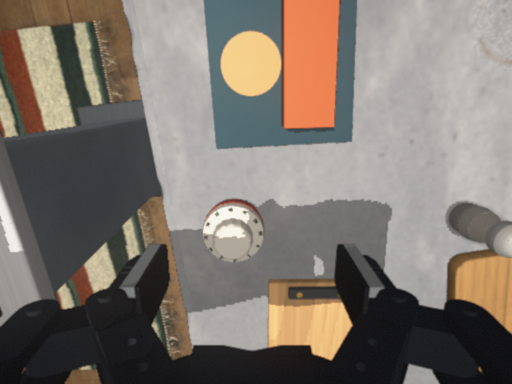

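The jar is off and out of view. The disc is full and clear at (251,63.5). The stone's red top spans columns 283–338, and its near end is at row 128. I'll measure the stone and disc here, and find the moved jar in the top view.

```bash
python3 - <<'E'
from h import *
v=np.load("c3.npy");c=(v[:9].reshape(3,3),v[9:18].reshape(3,3),v[18:])
im=cv2.imread("pics/w3.png");H,S,V=cv2.split(cv2.cvtColor(im,cv2.COLOR_BGR2HSV))
m=((H>13)&(H<25)&(S>80)&(V>170)).astype(np.uint8);m[110:]=0;m[:,290:]=0
ct=max(cv2.findContours(m,0,1)[0],key=cv2.contourArea)[:,0];P=ray(c,ct,.004)[:,:2].astype(np.float32)
print("disc",cv2.fitEllipse(P))
m=((H<13)&(S>170)&(V>100)).astype(np.uint8);m[:, :275]=0;m[150:]=0
ct=max(cv2.findContours(m,0,1)[0],key=cv2.contourArea)[:,0].astype(float);x0,y0=ct.min(0);x1,y1=ct.max(0);print(x0,y0,x1,y1)
L=ct[(abs(ct[:,0]-x0)<7)&(ct[:,1]>5)&(ct[:,1]<y1-6)];Rr=ct[(abs(ct[:,0]-x1)<7)&(ct[:,1]>5)&(ct[:,1]<y1-6)];B=ct[(ct[:,1]>y1-5)&(ct[:,0]>x0+6)&(ct[:,0]<x1-6)]
L[:,0]-=.5;Rr[:,0]+=.5;B[:,1]+=.5
l,r,b=[line(ray(c,q,.034)[:,:2]) for q in(L,Rr,B)]
for p,d in(l,r): print("yaw",np.arctan2(-d[0]*np.sign(d[1]),abs(d[1])),p)
y=np.arctan2(b[1][1]*np.sign(b[1][0]),abs(b[1][0]));print("end yaw",y)
y=np.mean([np.arctan2(-d[0]*np.sign(d[1]),abs(d[1])) for p,d in(l,r)])
X=np.array([np.cos(y),np.sin(y)]);Y=np.array([-X[1],X[0]]);print("width",(r[0]-l[0])@X)
print("stone",X*((r[0]+l[0])@X/2)+Y*(b[0]@Y+.065),y)
# jar in the top view: cap ring = changed pixels vs start
t=cam("top");a=cv2.imread("pics/top0.png").astype(int);e=cv2.imread("pics/t3.png").astype(int)
d=(abs(a-e).sum(2)>90).astype(np.uint8);bx=d[150:235,110:172];n,l_,st,ce=cv2.connectedComponentsWithStats(bx);k=1+st[1:,4].argmax();print(st[k]+[110,150,0,0,0])
print("jar pred px",proj(t,[[.466,.297,.105],[.466,.297,0]]))
cv2.imwrite("pics/t3c.png",cv2.resize(e[185:235,105:205].astype(np.uint8),None,fx=6,fy=6,interpolation=2))
go(*(X*((r[0]+l[0])@X/2)+Y*(b[0]@Y+.065)),.1)
E
```

```text
disc ((0.4530944228172302, 0.17637181282043457), (0.061294425278902054, 0.06150193139910698), 4.979769229888916)
283.0 0.0 284.0 125.0Traceback (most recent call last):
  File "<stdin>", line 11, in <module>
  File "h.py", line 20, in line
    vx,vy,x,y=cv2.fitLine(P.astype(np.float32),cv2.DIST_HUBER,0,.01,.01).ravel();return np.array([x,y]),np.array([vx,vy])
              ~~~~~~~~~~~^^^^^^^^^^^^^^^^^^^^^^^^^^^^^^^^^^^^^^^^^^^^^^^
cv2.error: OpenCV(4.12.0) /io/opencv/modules/imgproc/src/linefit.cpp:50: error: (-215:Assertion failed) count > 0 in function 'fitLine2D_wods'
```

```bash
python3 - <<'E'
from h import *
v=np.load("c3.npy");c=(v[:9].reshape(3,3),v[9:18].reshape(3,3),v[18:])
im=cv2.imread("pics/w3.png");H,S,V=cv2.split(cv2.cvtColor(im,cv2.COLOR_BGR2HSV))
print(H[60,310],S[60,310],V[60,310])
m=((H<14)&(S>130)&(V>140)).astype(np.uint8);m[:, :275]=0;m[150:]=0
ct=max(cv2.findContours(m,0,1)[0],key=cv2.contourArea)[:,0].astype(float);x0,y0=ct.min(0);x1,y1=ct.max(0);print(x0,y0,x1,y1)
def edge(lo,hi,get): return
rows=range(8,int(y1)-8,3)
L=np.array([[np.where(m[r])[0].min()-.5,r] for r in rows]);Rr=np.array([[np.where(m[r])[0].max()+.5,r] for r in rows])
B=np.array([[q,np.where(m[:,q])[0].max()+.5] for q in range(int(x0)+8,int(x1)-8,3)])
l,r,b=[line(ray(c,q,.034)[:,:2]) for q in(L,Rr,B)]
ys=[np.arctan2(-d[0]*np.sign(d[1]),abs(d[1])) for p,d in(l,r)];print("yaws",ys,"end",np.arctan(b[1][1]/b[1][0]))
y=np.mean(ys);X=np.array([np.cos(y),np.sin(y)]);Y=np.array([-X[1],X[0]]);print("width",(r[0]-l[0])@X)
st=X*((r[0]+l[0])@X/2)+Y*(b[0]@Y+.065);print("stone",st,y);go(*st,.1)
t=cam("top");e=cv2.imread("pics/t3.png")
print("jar pred px",proj(t,[[.466,.297,.105],[.466,.297,0]]))
cv2.imwrite("pics/t3c.png",cv2.resize(e[185:235,105:205],None,fx=6,fy=6,interpolation=2))
E
```

```text
10 165 239
283.0 0.0 339.0 128.0
yaws [np.float32(-0.09735866), np.float32(-0.08193096)] end -0.09756407
width 0.05048046
stone [0.50867695 0.17362478] -0.089644805
th 1.4617 units xyz [4.28 2.21 4.6 ]
jar pred px [[140.61837162 201.78449853]
 [148.78365937 202.65429735]]
```

View pics/t3c.png

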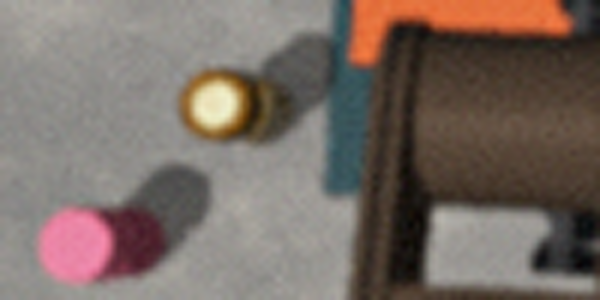

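The jar stands upright at crop (217,105), which is the predicted spot at about (0.466, 0.297). The stone is at (0.5087, 0.173) with yaw about -0.096. I'll go over it, fully open.

>>> arm_command:
  steps: [100,1,0.5,0,0,100,1,0.5,0,0,100,1,0.5,0,0,100,1,0.5,0,0,100,0.27,0.21,1,-0.13,100,0,0,1,0,100,0,0,1,0,100,0,0,1,0]

```text
time: 10.13
eef_pos: [0.5083, 0.1748, 0.1134]
tcp_rot: [0.739, 0.673, 0.0, -0.0]
contact_force: [0.4, 0.4, 0.2]
opening: 1.0
finger_force: 0.0
```

>>> arm_command:
  steps: [100,0,0,0.6,0,100,0,0,0,0,100,0,0,0,0,100,0,0,0,0]

```text
time: 10.47
eef_pos: [0.5093, 0.1738, 0.1007]
tcp_rot: [0.74, 0.673, 0.001, 0.001]
contact_force: [0.6, -0.4, 0.1]
opening: 1.002
finger_force: 0.0
```

```bash
python3 - <<'E'
from h import *
go(.5087,.1732,.008)
E
```

```text
th 1.4759 units xyz [-0.03 -0.02  3.71]
```

>>> arm_command:
  steps: [100,0,0,0.9,0,100,0,0,0.9,0,100,0,0,0.9,0,100,0,0,0.6,0,100,0,0,0.3,0,100,0,0,0.1,0,100,0,0,0,0,100,0,0,0,0]

```text
time: 11.13
eef_pos: [0.5098, 0.1733, 0.0084]
tcp_rot: [0.74, 0.672, 0.001, 0.001]
contact_force: [0.6, 0.1, 0.6]
opening: 1.0
finger_force: 0.0
```

>>> arm_command:
  steps: [40,0,0,0,0,40,0,0,0,0,40,0,0,0,0,40,0,0,0,0,40,0,0,0,0,40,0,0,0,0]
  squeeze: 40

```text
time: 11.63
eef_pos: [0.5091, 0.1731, 0.0079]
tcp_rot: [0.74, 0.672, 0.0, 0.0]
contact_force: [-1.8, -0.3, 6.1]
opening: 0.578
finger_force: 43.7
```

>>> arm_command:
  steps: [40,0,0,-0.3,0,40,0,0,-0.7,0,40,0,0,-0.8,0,40,0,0,-0.8,0,40,0,0,-0.8,0,40,0,0,-0.6,0,40,-0.5,0,0,0,40,-0.8,0.05,0,0]

```text
time: 12.3
eef_pos: [0.5064, 0.1408, 0.1072]
tcp_rot: [0.739, 0.673, 0.001, 0.0]
contact_force: [0.4, -1.2, -4.1]
opening: 0.578
finger_force: 42.7
```

>>> arm_command:
  steps: [40,-0.9,0.05,0,0,40,-0.9,0.05,0,0,40,-0.9,0.05,0,0,40,-0.9,0.05,0,0,40,-0.9,0.05,0,0,40,-0.9,0.05,0,0,40,-0.9,0.05,0,0,40,-0.9,0.05,0,0]

```text
time: 12.97
eef_pos: [0.4973, -0.041, 0.105]
tcp_rot: [0.74, 0.672, -0.001, -0.001]
contact_force: [0.5, 1.0, -3.3]
opening: 0.578
finger_force: 42.7
```

>>> arm_command:
  steps: [40,-0.9,0.05,0,0,40,-0.9,0.05,0,0,40,-0.9,0.05,0,0,40,-0.9,0.05,0,0,40,-0.9,0.05,0,0,40,-0.7,0.05,0,0,40,-0.5,0.05,0,0.08,40,0,0,0,0]

```text
time: 13.63
eef_pos: [0.4933, -0.1844, 0.1057]
tcp_rot: [0.744, 0.668, -0.001, -0.0]
contact_force: [-0.2, -0.1, -3.0]
opening: 0.576
finger_force: 42.7
```

```bash
python3 - <<'E'
from h import *
c,im=shot("wrist","w4");go(.4948,-.1841,.018);s=ctrl.get_state();print(tool(),s["opening"],s["finger_force"])
E
```

```text
th 1.4643 units xyz [-0.04  0.07  3.51]
(array([ 0.49327637, -0.18303649,  0.10571268]), np.float64(1.464316371035582)) 0.576502327010211 42.66761898994446
```

View pics/w4.png

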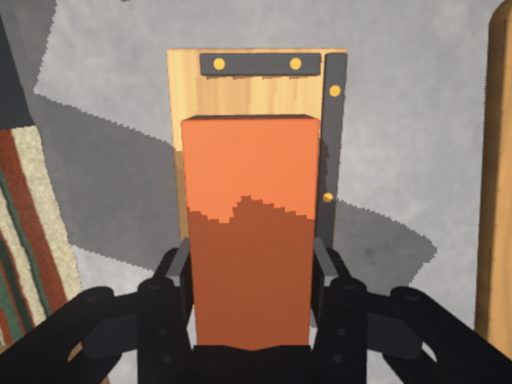

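The wrist view shows the stone held level and parallel to the rail, clear of the end stop (row 76) and over the plate. I'll lower it gently.

>>> arm_command:
  steps: [40,0,0.07,0.5,0,40,0,0,0.7,0,40,0,0,0.7,0,40,0,0,0.7,0,40,0,0,0.5,0,40,0,0,0.2,0,40,0,0,0,0,40,0,0,0,0]

```text
time: 14.35
eef_pos: [0.4962, -0.1821, 0.0243]
tcp_rot: [0.743, 0.67, 0.0, -0.0]
contact_force: [0.1, -0.6, -3.1]
opening: 0.578
finger_force: 42.5
```

>>> arm_command:
  steps: [40,0,0,0.08,0,40,0,0,0.06,0,40,0,0,0.04,0,40,0,0,0,0,40,0,0,0,0]

```text
time: 14.77
eef_pos: [0.4962, -0.1826, 0.0201]
tcp_rot: [0.743, 0.669, 0.0, 0.0]
contact_force: [-0.1, 0.2, -2.9]
opening: 0.575
finger_force: 42.6
```

>>> arm_command:
  steps: [40,0,0,0.04,0,40,0,0,0.04,0,40,0,0,0,0,40,0,0,0,0]

```text
time: 15.1
eef_pos: [0.4962, -0.1826, 0.0179]
tcp_rot: [0.743, 0.669, 0.0, 0.0]
contact_force: [0.6, 0.1, -3.4]
opening: 0.578
finger_force: 42.7
```

>>> arm_command:
  steps: [40,0,0,0.04,0,40,0,0,0,0,40,0,0,0,0]

```text
time: 15.35
eef_pos: [0.4962, -0.1826, 0.0179]
tcp_rot: [0.743, 0.669, -0.0, -0.0]
contact_force: [-2.7, 1.0, 5.8]
opening: 0.575
finger_force: 43.6
```

>>> arm_command:
  steps: [62,0,0,0,0,66,0,0,0,0,66,0,0,0,0,66,0,0,0,0,66,0,0,0,0]

```text
time: 15.77
eef_pos: [0.4961, -0.1825, 0.0168]
tcp_rot: [0.743, 0.669, 0.0, 0.0]
contact_force: [0.1, 0.2, -0.1]
opening: 0.664
finger_force: 0.0
```

>>> arm_command:
  steps: [66,0,0,-0.4,0,66,0,0,-0.8,0,66,0,0,-1,0,66,0,0,-1,0,66,0,0,-1,0,66,0,0,-1,0,66,-1,0,-0.8,0,66,-1,0,0,0]

```text
time: 16.43
eef_pos: [0.4936, -0.2336, 0.1734]
tcp_rot: [0.742, 0.67, 0.001, 0.005]
contact_force: [0.7, -0.7, 0.6]
opening: 0.662
finger_force: 0.0
```

>>> arm_command:
  steps: [0,-1,0,0,0,0,-1,0,0,0,0,0,0,0,0,0,0,0,0,0,0,0,0,0,0]

```text
time: 16.85
eef_pos: [0.4855, -0.2815, 0.167]
tcp_rot: [0.743, 0.669, 0.0, -0.0]
contact_force: [0.1, -0.3, -0.3]
opening: -0.0
finger_force: 0.0
```

```bash
cat > meas.py <<'E'
from h import *
import sys
c,im=shot("wrist",sys.argv[1])
P0=np.array([float(v) for v in sys.argv[2:4]])
H,S,V=cv2.split(cv2.cvtColor(im,cv2.COLOR_RGB2HSV))
red=((H<12)&(S>130)).astype(np.uint8);red[int(sys.argv[4]) if len(sys.argv)>4 else 235:]=0
n,l,st,_=cv2.connectedComponentsWithStats(red);m=l==1+st[1:,4].argmax()
ys,xs=np.where(m);y0,y1=ys.min(),ys.max()
rows=range(y0+10,y1-10,3)
L=np.array([[np.where(m[r])[0].min()-.5,r] for r in rows]);R=np.array([[np.where(m[r])[0].max()+.5,r] for r in rows])
cx0,cx1=L[:,0].max()+6,R[:,0].min()-6
T=np.array([[q,np.where(m[:,q])[0].min()-.5] for q in range(int(cx0),int(cx1),3)])
z=.044
l_,r_,t_=[line(ray(c,q,z)[:,:2]) for q in(L,R,T)]
ya=[np.arctan2(-d[0]*np.sign(d[1]),abs(d[1])) for p,d in(l_,r_)]
y=np.mean(ya);X=np.array([np.cos(y),np.sin(y)]);Y=np.array([-X[1],X[0]])
cen=X*((l_[0]+r_[0])@X/2)+Y*(t_[0]@Y-.065)
B=np.array([[q,np.where(m[:,q])[0].max()+.5] for q in range(int(cx0),int(cx1),3)]);b_=line(ray(c,B,z)[:,:2])
print("yaws",np.round(ya,4),"top edge yaw",np.arctan(t_[1][1]/t_[1][0]).round(4),"width",(r_[0]-l_[0])@X,"len",(t_[0]-b_[0])@Y,"centre",cen)
yb=-.104;Xb=np.array([np.cos(yb),np.sin(yb)]);Yb=np.array([-Xb[1],Xb[0]]);print("in home frame",(cen-P0)@Xb,(cen-P0)@Yb)
p,th=tool();print("tcp",p,th)
E
python3 meas.py w5 .521 -.1647
```

```text
yaws [-0.0919 -0.0945] top edge yaw -0.1048 width 0.04976403 len 0.10617298 centre [ 0.4944561  -0.20609951]
in home frame -0.02210267582354248 -0.04393141399246786
tcp [ 0.48558577 -0.28107428  0.16685172] 1.4673002062658538
```

View pics/w5.png

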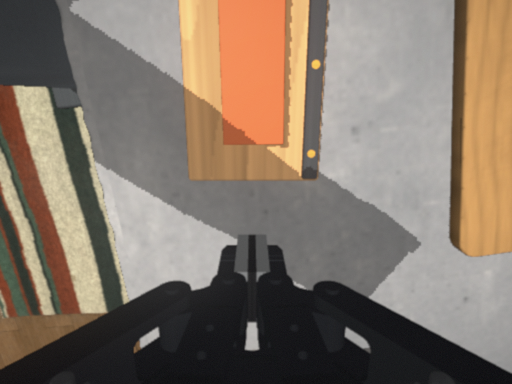

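The stone lies released on the base. Its near end is at row 144, and it sits at about (-22, -20) mm in the home frame, nearly parallel to the rail. The gripper is shut. I'll now set up to push in +x, which is along tool y.

>>> arm_command:
  steps: [0,0,-0.9,0,0,0,0.6,-0.8,0,0,0,1,-0.77,0,0,0,1,0,0,0,0,1,0,0,0,0,0.38,0,0,0,0,0,0,1,0,0,0,0,1,0]

```text
time: 17.57
eef_pos: [0.4363, -0.1761, 0.1184]
tcp_rot: [0.742, 0.671, 0.001, 0.003]
contact_force: [0.2, -0.5, 0.7]
opening: -0.003
finger_force: 0.0
```

>>> arm_command:
  steps: [0,0,0,1,0,0,0,0,1,0,0,0,0,0.9,0,0,0,0,0.5,0,0,0,0,0.2,0,0,0,0,0,0,0,0,0,0,0]

```text
time: 18.15
eef_pos: [0.4351, -0.1766, 0.0274]
tcp_rot: [0.743, 0.67, 0.0, 0.0]
contact_force: [0.7, -0.6, -0.7]
opening: 0.001
finger_force: 0.0
```

```bash
cat >> h.py <<'E'
def inhome(h=(.521,-.1647),yb=-.104):
    p,th=tool();d=p[:2]-h;X=np.array([np.cos(yb),np.sin(yb)]);print("tcp in home frame %.4f %.4f"%(d@X,-d[0]*X[1]+d[1]*X[0]),"z %.4f th %.4f"%(p[2],th),ctrl.get_state()["contact_force"])
E
python3 -c "
from h import *
inhome()"
```

```text
tcp in home frame -0.0842 -0.0208 z 0.0274 th 1.4675 [ 0.73671111 -0.58064057 -0.70080164]
```

>>> arm_command:
  steps: [0,0,0.2,0,0,0,0,0.2,0,0,0,0,0.2,0,0,0,0,0.2,0,0,0,0,0.15,0,0,0,0,0.15,0,0,0,0,0.1,0,0,0,0,0,0,0]

```text
time: 18.82
eef_pos: [0.4647, -0.1796, 0.0267]
tcp_rot: [0.743, 0.669, 0.0, -0.0]
contact_force: [-2.5, 0.5, 1.6]
opening: -0.001
finger_force: 0.6
```

>>> arm_command:
  steps: [0,0,0.1,0,0,0,0,0.1,0,0,0,0,0.1,0,0,0,0,0.1,0,0,0,0,0,0,0]

```text
time: 19.23
eef_pos: [0.475, -0.1808, 0.0267]
tcp_rot: [0.743, 0.669, 0.0, 0.0]
contact_force: [-0.7, 0.4, -0.8]
opening: 0.001
finger_force: 0.2
```

```bash
python3 -c "
from h import *
inhome()"
```

```text
tcp in home frame -0.0441 -0.0208 z 0.0267 th 1.4666 [-0.65566921  0.40972101 -0.78982248]
```

>>> arm_command:
  steps: [0,0,0.05,0,0,0,0,0.05,0,0,0,0,0.04,0,0]

```text
time: 19.48
eef_pos: [0.4779, -0.181, 0.0267]
tcp_rot: [0.743, 0.669, 0.0, -0.0]
contact_force: [-2.0, 0.5, 0.6]
opening: -0.0
finger_force: 1.0
```

>>> arm_command:
  steps: [0,0,0.04,0,0,0,0,0.03,0,0]

```text
time: 19.65
eef_pos: [0.4787, -0.181, 0.0267]
tcp_rot: [0.743, 0.67, -0.001, -0.001]
contact_force: [-7.5, -0.2, 4.7]
opening: 0.0
finger_force: 3.7
```

>>> arm_command:
  steps: [0,0,0.03,0,0,0,0,0.03,0,0]

```text
time: 19.82
eef_pos: [0.4788, -0.181, 0.0267]
tcp_rot: [0.742, 0.67, -0.002, -0.003]
contact_force: [-12.2, 0.4, 8.5]
opening: -0.003
finger_force: 6.2
```

The stone reached the rail: force rises to 12 N and the TCP stalls. I'll back off and go round to the open end.

>>> arm_command:
  steps: [0,0,-0.2,0,0,0,0,-0.6,0,0,0,0,-0.2,-1,0,0,0,0,-1,0,0,-1,0,-0.4,0,0,-1,0,0,0,0,-1,0,0,0,0,-1,0,0,0]

```text
time: 20.48
eef_pos: [0.4468, -0.2799, 0.088]
tcp_rot: [0.743, 0.669, 0.001, 0.002]
contact_force: [-0.1, -0.6, 0.1]
opening: 0.0
finger_force: 0.0
```

>>> arm_command:
  steps: [0,-0.1,0.9,0,0,0,0,0.9,0,0,0,0,0.9,0,0,0,0,0,0,0,0,0,0,0,0]

```text
time: 20.9
eef_pos: [0.5139, -0.2881, 0.0871]
tcp_rot: [0.743, 0.67, 0.0, 0.001]
contact_force: [-0.3, 0.8, -1.1]
opening: 0.001
finger_force: 0.0
```

```bash
python3 -c "
from h import *
inhome();s=ctrl.get_state();print(s['time'],s['contact_force'])"; python3 meas.py w6 .521 -.1647 200
```

```text
tcp in home frame 0.0057 -0.1235 z 0.0871 th 1.4674 [-0.27138872  0.80106772 -1.08084701]
20.9 [-0.27138872  0.80106772 -1.08084701]
yaws [-0.1092 -0.1059] top edge yaw -0.1033 width 0.049630597 len 0.08125119 centre [ 0.51240957 -0.23242188]
in home frame -0.0015136314202274896 -0.0682477603900382
tcp [ 0.51289504 -0.28771224  0.0867197 ] 1.4672091877903772
```

>>> arm_command:
  steps: [0,0,-0.2,0.8,0,0,0,0,0.8,0,0,0,0,0.6,0,0,0,0,0.2,0,0,0,0,0,0,0,0.2,0,0,0,0,0.3,0,0,0,0,0.3,0,0,0]

```text
time: 21.62
eef_pos: [0.5106, -0.2673, 0.0282]
tcp_rot: [0.743, 0.669, 0.0, 0.001]
contact_force: [0.2, 0.1, -0.1]
opening: 0.001
finger_force: 0.0
```

>>> arm_command:
  steps: [0,0.2,0,0,0,0,0.15,0,0,0,0,0.15,0,0,0,0,0.15,0,0,0,0,0.15,0,0,0,0,0,0,0,0]

```text
time: 22.12
eef_pos: [0.5124, -0.2475, 0.0275]
tcp_rot: [0.743, 0.669, 0.0, 0.001]
contact_force: [-0.4, -3.7, 1.8]
opening: -0.002
finger_force: 1.2
```

```bash
python3 -c "
from h import *
inhome()"
```

```text
tcp in home frame 0.0000 -0.0833 z 0.0275 th 1.4670 [-0.39828743 -3.69823913  1.8075305 ]
```

>>> arm_command:
  steps: [0,0.07,0,0,0,0,0.06,0,0,0,0,0.05,0,0,0,0,0,0,0,0]

```text
time: 22.45
eef_pos: [0.5128, -0.2432, 0.0272]
tcp_rot: [0.743, 0.669, 0.0, 0.001]
contact_force: [-0.0, -3.1, 3.3]
opening: 0.002
finger_force: 1.8
```

>>> arm_command:
  steps: [0,0.05,0,0,0,0,0.04,0,0,0]

```text
time: 22.62
eef_pos: [0.5129, -0.2411, 0.027]
tcp_rot: [0.743, 0.669, -0.0, 0.001]
contact_force: [-1.3, -7.1, 2.1]
opening: 0.001
finger_force: 3.9
```

>>> arm_command:
  steps: [0,0.03,0,0,0,0,0.03,0,0,0]

```text
time: 22.78
eef_pos: [0.5131, -0.2411, 0.027]
tcp_rot: [0.742, 0.67, -0.001, 0.002]
contact_force: [-1.2, -10.7, 0.5]
opening: -0.001
finger_force: 5.7
```

Both stops have been reached. I'll back off and measure with the whole stone and both stops in view.

>>> arm_command:
  steps: [0,-0.3,0,0,0,0,-0.8,0,0,0,0,-0.2,0,-1,0,0,0,0,-1,0,0,0.5,0,-1,0,0,1,0,-1,0,0,1,0,-1,0,0,0.5,0,-1,0]

```text
time: 23.45
eef_pos: [0.516, -0.1932, 0.1761]
tcp_rot: [0.743, 0.67, 0.001, -0.003]
contact_force: [0.1, -0.0, 0.9]
opening: 0.0
finger_force: 0.0
```

>>> arm_command:
  steps: [0,0,0,-1,0,0,0,0,-0.5,0,0,0,0,0,0,0,0,0,0,0]

```text
time: 23.78
eef_pos: [0.5169, -0.1966, 0.2135]
tcp_rot: [0.743, 0.669, 0.0, -0.001]
contact_force: [-0.9, 0.5, -0.2]
opening: -0.0
finger_force: 0.0
```

```bash
python3 meas.py w7 .521 -.1647 230; cat > gap.py <<'E'
from h import *
import sys
im=cv2.imread("pics/%s.png"%sys.argv[1]);c=cam("wrist")
yb=-.104;X=np.array([np.cos(yb),np.sin(yb)]);Y=np.array([-X[1],X[0]]);h=np.array([.521,-.1647])
pt=lambda x,y,z:np.r_[h+X*x+Y*y,z]
print("home-frame corners px",proj(c,[pt(-.025,-.065,.044),pt(.025,-.065,.044),pt(.025,.065,.044),pt(-.025,.065,.044)]).round(1).tolist())
for y in(-.05,-.02,.02,.045):  # scan across the far long edge
    q=[proj(c,pt(x,y,.03))[0] for x in np.arange(.015,.045,.0015)]
    print("x-scan y=%.3f"%y,[tuple(int(v) for v in im[int(round(b)),int(round(a))]) if 0<=b<384 else None for a,b in q])
E
python3 gap.py w7
```

```text
yaws [-0.1108 -0.1031] top edge yaw -0.1048 width 0.049824312 len 0.12898846 centre [ 0.5194922 -0.1660669]
in home frame -0.0013577427903611586 -0.0015160421060523958
tcp [ 0.5162679  -0.19651311  0.21228815] 1.4662462826709006
home-frame corners px [[228.9, 204.6], [277.7, 204.6], [280.9, 68.8], [225.8, 68.9]]
x-scan y=-0.050 [(54, 86, 162), (55, 87, 164), (56, 87, 164), (55, 87, 164), (54, 87, 164), (53, 70, 116), (58, 63, 79), (65, 66, 72), (65, 66, 72), (63, 66, 71), (61, 63, 69), (63, 64, 71), (63, 64, 69), (64, 75, 91), (87, 110, 135), (109, 116, 125), (118, 122, 126), (116, 119, 123), (115, 118, 122), (114, 117, 120)]
x-scan y=-0.020 [(83, 136, 241), (85, 135, 241), (84, 135, 241), (84, 135, 241), (84, 134, 241), (75, 119, 227), (60, 68, 87), (64, 98, 127), (86, 186, 240), (92, 198, 246), (91, 193, 244), (94, 164, 214), (94, 95, 98), (85, 93, 106), (82, 111, 144), (158, 163, 174), (182, 183, 189), (185, 188, 193), (184, 186, 191), (182, 184, 189)]
x-scan y=0.020 [(88, 139, 243), (90, 141, 243), (89, 139, 242), (90, 139, 242), (88, 137, 242), (78, 121, 227), (67, 70, 86), (73, 74, 84), (99, 99, 105), (98, 99, 104), (97, 97, 101), (96, 96, 101), (94, 94, 99), (89, 99, 116), (104, 144, 185), (113, 129, 149), (171, 174, 180), (184, 188, 193), (181, 184, 189), (180, 182, 188)]
x-scan y=0.045 [(89, 140, 243), (90, 140, 243), (92, 140, 243), (92, 141, 243), (92, 141, 244), (70, 100, 182), (66, 74, 107), (69, 71, 80), (79, 81, 88), (101, 101, 106), (97, 99, 103), (98, 98, 103), (99, 100, 102), (87, 94, 104), (84, 111, 141), (119, 125, 138), (174, 175, 180), (174, 176, 180), (172, 175, 178), (173, 176, 179)]
```

Red meets dark metal along the whole rail with no wood between, and yaw is about -0.107 against the rail's -0.104. I'll do one gentle confirming push against the rail at mid-length.

>>> arm_command:
  steps: [0,0.3,-1,0,0,0,0.5,-1,0,0,0,0.48,-0.74,1,0,0,0,0,1,0,0,0,0,1,0,0,0,0,1,0,0,0,0,1,0,0,0,0,1,0]

```text
time: 24.5
eef_pos: [0.4503, -0.1572, 0.0607]
tcp_rot: [0.743, 0.669, -0.0, -0.002]
contact_force: [-0.7, 0.1, 1.2]
opening: -0.0
finger_force: 0.0
```

>>> arm_command:
  steps: [0,0,0,0.8,0,0,0,0,0.4,0,0,0,0,0.1,0,0,0,0,0,0,0,0,0.3,0,0,0,0,0.3,0,0,0,0,0.2,0,0,0,0,0,0,0]

```text
time: 25.17
eef_pos: [0.4747, -0.161, 0.0334]
tcp_rot: [0.743, 0.67, 0.001, 0.002]
contact_force: [-1.3, -0.2, -0.6]
opening: 0.002
finger_force: 0.0
```

```bash
python3 -c "
from h import *
inhome()"
```

```text
tcp in home frame -0.0465 -0.0012 z 0.0334 th 1.4673 [-1.30453071 -0.22404226 -0.58784206]
```

>>> arm_command:
  steps: [0,0,0,0.2,0,0,0,0.1,0,0,0,0,0.06,0,0,0,0,0.04,0,0,0,0,0,0,0]

```text
time: 25.58
eef_pos: [0.4773, -0.1606, 0.0269]
tcp_rot: [0.743, 0.669, 0.0, 0.0]
contact_force: [0.2, -0.0, -0.2]
opening: 0.002
finger_force: 0.0
```

>>> arm_command:
  steps: [0,0,0.04,0,0,0,0,0.04,0,0,0,0,0,0,0]

```text
time: 25.83
eef_pos: [0.4794, -0.1609, 0.0269]
tcp_rot: [0.743, 0.669, 0.0, 0.0]
contact_force: [-0.3, -0.2, -0.1]
opening: 0.004
finger_force: 0.0
```

>>> arm_command:
  steps: [0,0,0.04,0,0,0,0,0.04,0,0,0,0,0,0,0]

```text
time: 26.08
eef_pos: [0.4807, -0.161, 0.0268]
tcp_rot: [0.743, 0.67, -0.001, -0.001]
contact_force: [-2.7, 0.3, 1.1]
opening: 0.001
finger_force: 1.3
```

```bash
python3 -c "
from h import *
inhome()"
```

```text
tcp in home frame -0.0405 -0.0005 z 0.0268 th 1.4671 [-2.71135483  0.28551588  1.12920716]
```

>>> arm_command:
  steps: [0,0,0.04,0,0,0,0,0.04,0,0,0,0,0,0,0]

```text
time: 26.33
eef_pos: [0.4808, -0.1609, 0.0268]
tcp_rot: [0.742, 0.67, -0.002, -0.003]
contact_force: [-9.4, -0.8, 8.9]
opening: 0.002
finger_force: 4.9
```

>>> arm_command:
  steps: [0,0,-0.3,0,0,0,0,-0.8,0,0,0,0,-0.2,-0.5,0,0,0,0,-1,0,0,0,0,-1,0,0,0,0,-1,0,0,0,0,-1,0,0,0,0,-1,0]

```text
time: 27.0
eef_pos: [0.4509, -0.1577, 0.1655]
tcp_rot: [0.743, 0.669, 0.0, 0.001]
contact_force: [-0.1, -0.8, -0.3]
opening: 0.0
finger_force: 0.0
```

```bash
python3 -c "
from h import *
inhome();go(.466,.297,.2)"
```

```text
tcp in home frame -0.0705 -0.0004 z 0.1655 th 1.4666 [-0.11678101 -0.82515097 -0.33762582]
th 1.4666 units xyz [18.15 -1.29 -1.38]
```

The stone stalls at the same place and is home. Back to the jar at (0.466, 0.297).

>>> arm_command:
  steps: [90,0.5,-0.07,-0.7,0,90,1,-0.07,-0.7,0,90,1,-0.07,0,0,90,1,-0.07,0,0,90,1,-0.07,0,0,90,1,-0.07,0,0,90,1,-0.07,0,0,90,1,-0.07,0,0]

```text
time: 27.67
eef_pos: [0.4564, 0.0314, 0.1993]
tcp_rot: [0.743, 0.669, 0.001, 0.0]
contact_force: [0.3, -0.1, -0.0]
opening: 0.9
finger_force: 0.0
```

>>> arm_command:
  steps: [90,1,-0.07,0,0,90,1,-0.07,0,0,90,1,-0.07,0,0,90,1,-0.07,0,0,90,1,-0.07,0,0,90,1,-0.07,0,0,90,1,-0.07,0,0,90,1,-0.07,0,0]

```text
time: 28.33
eef_pos: [0.4631, 0.2319, 0.1992]
tcp_rot: [0.743, 0.669, 0.001, 0.0]
contact_force: [-0.1, 0.2, 1.0]
opening: 0.899
finger_force: 0.0
```

>>> arm_command:
  steps: [90,1,-0.07,0,0,90,1,-0.07,0,0,90,0.5,0,0,0,90,0,0,0,0,90,0,0,0,0]

```text
time: 28.75
eef_pos: [0.4661, 0.293, 0.1991]
tcp_rot: [0.742, 0.67, -0.0, 0.0]
contact_force: [0.1, -0.3, -0.1]
opening: 0.904
finger_force: 0.0
```

```bash
python3 -c "
from h import *
print(tool());go(.4663,.2967,.055)"
```

```text
(array([0.46610343, 0.29296924, 0.19905204]), np.float64(1.4680847527038792))
th 1.4681 units xyz [ 0.15 -0.01  5.76]
```

>>> arm_command:
  steps: [90,0.15,0,0.8,0,90,0,0,0.9,0,90,0,0,0.9,0,90,0,0,0.9,0,90,0,0,0.9,0,90,0,0,0.8,0,90,0,0,0.5,0,90,0,0,0.06,0]

```text
time: 29.42
eef_pos: [0.4648, 0.2947, 0.0524]
tcp_rot: [0.743, 0.669, -0.003, -0.001]
contact_force: [-0.6, -0.1, -1.4]
opening: 0.896
finger_force: 0.0
```

>>> arm_command:
  steps: [90,0,0,0,0,90,0,0,0,0,30,0,0,0,0,30,0,0,0,0,30,0,0,0,0,30,0,0,0,0,30,0,0,0,0,30,0,0,0,0]
  squeeze: 25

```text
time: 30.08
eef_pos: [0.467, 0.2971, 0.0565]
tcp_rot: [0.743, 0.669, 0.001, 0.0]
contact_force: [-2.1, -0.2, 6.1]
opening: 0.473
finger_force: 25.5
```

```bash
python3 -c "
from h import *
print(tool());go(.4531,.1760,.058)"
```

```text
(array([0.46704761, 0.29714806, 0.05652729]), np.float64(1.4669770938691817))
th 1.4670 units xyz [-4.88 -0.05 -0.06]
```

>>> arm_command:
  steps: [30,0,0,-0.4,0,30,0,0,-0.5,0,30,0,0,0,0,30,-0.4,0,0,0,30,-0.6,0,0,0,30,-0.6,-0.05,0,0,30,-0.6,0,0,0,30,-0.6,0,0,0]

```text
time: 30.75
eef_pos: [0.4573, 0.2258, 0.0772]
tcp_rot: [0.743, 0.669, -0.001, -0.0]
contact_force: [0.3, 0.1, -1.3]
opening: 0.475
finger_force: 25.2
```

>>> arm_command:
  steps: [30,-0.6,0,0,0,30,-0.6,0,0,0,30,-0.5,0,0,0,30,-0.38,0,0,0,30,0,0,0,0,30,0,0,0.4,0,30,0,0,0.2,0,30,0,0,0,0]

```text
time: 31.42
eef_pos: [0.4513, 0.1757, 0.0609]
tcp_rot: [0.743, 0.67, -0.001, -0.001]
contact_force: [-0.3, -0.6, -1.4]
opening: 0.471
finger_force: 25.2
```

>>> arm_command:
  steps: [30,0,0,0,0,30,0,0,0,0]

```text
time: 31.58
eef_pos: [0.4526, 0.1759, 0.0626]
tcp_rot: [0.743, 0.67, -0.0, -0.0]
contact_force: [0.0, 0.8, -2.2]
opening: 0.476
finger_force: 25.2
```

```bash
python3 -c "
from h import *
print(tool());go(.4531,.1760,.0605)"
```

```text
(array([0.45262127, 0.17593063, 0.06256002]), np.float64(1.467612724916346))
th 1.4676 units xyz [0.   0.02 0.08]
```

>>> arm_command:
  steps: [30,0,0,0.05,0,30,0,0,0.03,0,30,0,0,0,0,30,0,0,0,0]

```text
time: 31.92
eef_pos: [0.4528, 0.1756, 0.0609]
tcp_rot: [0.743, 0.669, 0.0, 0.0]
contact_force: [0.2, 0.5, -0.7]
opening: 0.473
finger_force: 25.2
```

>>> arm_command:
  steps: [30,0,0,0.04,0,30,0,0,0.03,0,30,0,0,0,0]

```text
time: 32.17
eef_pos: [0.4531, 0.1757, 0.0606]
tcp_rot: [0.743, 0.669, -0.0, -0.0]
contact_force: [-3.7, 0.5, 7.0]
opening: 0.474
finger_force: 26.3
```

The jar is touching the disc. I'll release it, rise and check.

>>> arm_command:
  steps: [52,0,0,0,0,60,0,0,0,0,90,0,0,0,0,90,0,0,0,0,90,0,0,0,0]

```text
time: 32.58
eef_pos: [0.4527, 0.1754, 0.059]
tcp_rot: [0.743, 0.669, -0.0, -0.0]
contact_force: [-0.1, 0.5, -0.5]
opening: 0.898
finger_force: 0.0
```

>>> arm_command:
  steps: [90,0,0,-0.5,0,90,0,0,-1,0,90,0,0,-1,0,90,0,0,-1,0,90,0,0,-1,0,90,0,0,-1,0,90,-1,0,-1,0,90,-1,0,0,0]

```text
time: 33.25
eef_pos: [0.4504, 0.1261, 0.2277]
tcp_rot: [0.742, 0.67, 0.004, 0.003]
contact_force: [0.0, -0.5, 0.3]
opening: 0.899
finger_force: 0.0
```

>>> arm_command:
  steps: [90,-1,0,0,0,90,-1,0,0,0,90,0,0,0,0,90,0,0,0,0,90,0,0,0,0]

```text
time: 33.67
eef_pos: [0.4423, 0.0762, 0.2215]
tcp_rot: [0.743, 0.669, 0.0, -0.0]
contact_force: [-0.6, -0.1, 0.1]
opening: 0.902
finger_force: 0.0
```

```bash
cat > jarchk.py <<'E'
from h import *
import sys
c,im=shot("wrist",sys.argv[1]);p,th=tool();print(p,th)
print("pred cap",proj(c,[.4531,.1764,.109]),"pred foot disc",proj(c,[.4531,.1764,.004]))
H,S,V=[v.astype(int) for v in cv2.split(cv2.cvtColor(im,cv2.COLOR_RGB2HSV))]
q=proj(c,[.4531,.1764,.109])[0].astype(int);x0,y0=max(q[0]-40,0),max(q[1]-40,0)
m=((S>165)&(H>10)&(H<25)&(V<190)).astype(np.uint8);w=np.zeros_like(m);w[y0:q[1]+40,x0:q[0]+40]=m[y0:q[1]+40,x0:q[0]+40]
n,l,st,ce=cv2.connectedComponentsWithStats(w);k=1+st[1:,4].argmax();print(st[k])
ct=max(cv2.findContours((l==k).astype(np.uint8),0,1)[0],key=cv2.contourArea)[:,0]
print("cap",cv2.fitEllipse(ray(c,ct,.106)[:,:2].astype(np.float32)))
m=((S>100)&(S<=165)&(H>13)&(H<25)&(V>170))
E
python3 jarchk.py w8
```

```text
[0.44232604 0.07654403 0.22145497] 1.467207714742069
pred cap [[251.63609349  56.87976119]] pred foot disc [[251.63318527  68.75660523]]
[226  28  49  56 803]
cap ((0.45220810174942017, 0.17744359374046326), (0.032431840896606445, 0.03423647955060005), 161.4174346923828)
```

The cap centre is at (0.4522, 0.1774), within 2 mm of the disc centre, so the jar is upright on it. Handing in.

```bash
python3 -c "
from plant import ctrl
s=ctrl.get_state();print(s['time'],s['contact_force'],s['dq'].round(3) if hasattr(s['dq'],'round') else s['dq']);print(ctrl.sign_off())"
```

```text
33.7167 [-0.28213199  0.00998538 -1.11179634] [ 0.014  0.003 -0.001 -0.001 -0.001 -0.004]
the job is handed in; nothing more can be done
None
```

The job is handed in at 33.7 s: by push stalls and camera checks the stone is tight against both the rail and the end stop, and the jar is upright within 2 mm of its disc's centre; sign-off returned no verdict, and I did not re-measure the bystanders.

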